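Load printed bushings into the gravity tube magazine

TASK

Load the three white bushings from the round print plate into the sloping tube magazine: lay each one lengthwise in the open trough at the tube's high end and let it slide down, so that all three rest end to end inside the tube, against its closed low end. Leave the jars and the tape roll where they are.

Things in the scene. Friction and masses are not known exactly. Their poses are not given: they have to be found in the camera images.
- plate: Round black print plate lying flat and fixed on the table, 260 mm across, 12 mm thick in all; the three bushings lie on it. Origin: centre of its underside, z up.
- magazine: The fixed magazine stand: a flat aluminium base plate (250 x 100 mm, 8 mm thick) with posts that carry the sloping grey tube; only its position and yaw change. Origin: on the table under the middle of the stand; its x axis points horizontally towards the high, loading end of the tube.
- tube: Grey square tube on the stand, sloping at 32 degrees, slick inside; closed low end nearer the robot. Origin: middle of the channel floor at the inner face of the closed end, 40 mm above the table. x runs up the slope along the floor, y across, z square to the floor, away from it. x = 0 to 150 mm: tube 36 mm wide, 36 mm high inside, roof top at z = 40 mm with a 14 mm slot along its middle.
- trough (a point): Middle of the floor of the open loading trough above the tube, on the tube's x axis at x = 206 mm. The trough spans x = 174 to 250 mm, 48 mm wide between side walls 9 mm high and 4 mm thick, open above and at its upper end. A bushing laid lengthwise here and let go slides down by itself to the closed end or the bushing before it.
- mouth (a point): Middle of the floor at the tube's mouth, at x = 150 mm on the tube's x axis. From x = 174 down to 150 mm two lips, 20 mm high, narrow the channel from 48 to 36 mm wide; below the mouth the tube is roofed.
- bushing0: One of three identical white printed bushings: a square block 48 mm long and 32 x 32 mm across, about 50 g, with a brass-lined dark bore showing on its two square ends. It lies on its side on the plate. Origin: its middle, 16 mm above what it lies on; x along its 48 mm length (the bore), z up at the start. Both ends are alike.
- bushing1: One of three identical white printed bushings: a square block 48 mm long and 32 x 32 mm across, about 50 g, with a brass-lined dark bore showing on its two square ends. It lies on its side on the plate. Origin: its middle, 16 mm above what it lies on; x along its 48 mm length (the bore), z up at the start. Both ends are alike.
- bushing2: One of three identical white printed bushings: a square block 48 mm long and 32 x 32 mm across, about 50 g, with a brass-lined dark bore showing on its two square ends. It lies on its side on the plate. Origin: its middle, 16 mm above what it lies on; x along its 48 mm length (the bore), z up at the start. Both ends are alike.
- jar_left: Bystander: loose glass jar with a white lid, 64 mm across, 85 mm tall, at the left (+y) side of the table. Origin: centre of its underside. To be left alone.
- jar_right: Bystander: loose glass jar with a white lid, 64 mm across, 85 mm tall, at the right (-y) side of the table. Origin: centre of its underside. To be left alone.
- tape_roll: Bystander: loose roll of brown tape lying flat, 84 mm across, 24 mm high, between plate and magazine on the robot's side. Origin: centre of its underside. To be left alone.
Not all that is in view belongs to the job. Leave any orange look-alike of the bushing2 alone. What is shaped like the bushing1 but brown is not meant.

How it is judged:
At the end, for the whole second after the job is handed in: All three bushings rest inside the tube, end to end from its closed low end: each one's middle lies 15 to 128 mm up the tube from the closed end, within 6 mm of the tube's centre plane and 10 to 23 mm off its floor, its length within 0.2 rad of the tube's axis, slower than 20 mm/s (x of bushing0 in the frame of tube between 0.015 and 0.128 m and y of bushing0 in the frame of tube between -0.006 and 0.006 m and z of bushing0 in the frame of tube between 0.01 and 0.023 m and angle between the x axis of each of bushing0, bushing1, bushing2 and the x axis of tube, either way round below 0.2 rad and linear speed of each of bushing0, bushing1, bushing2 below 0.02 m/s and x of bushing1 in the frame of tube between 0.015 and 0.128 m and y of bushing1 in the frame of tube between -0.006 and 0.006 m and z of bushing1 in the frame of tube between 0.01 and 0.023 m and x of bushing2 in the frame of tube between 0.015 and 0.128 m and y of bushing2 in the frame of tube between -0.006 and 0.006 m and z of bushing2 in the frame of tube between 0.01 and 0.023 m); the robot touches nothing.
It fails at once if jar left moved more than 25 mm or tipped (distance of jar_left from where it was at the start of the episode above 0.025 m or angle between jar_left's own z axis and vertical above 0.4 rad).
It fails at once if jar right moved more than 25 mm or tipped (distance of jar_right from where it was at the start of the episode above 0.025 m or angle between jar_right's own z axis and vertical above 0.4 rad).
It fails at once if tape roll moved more than 25 mm or tipped (distance of tape_roll from where it was at the start of the episode above 0.025 m or angle between tape_roll's own z axis and vertical above 0.4 rad).
It also fails if it takes over 72 s, if anything falls off the work surface, if the arm or the gripper's body presses on something with over 40 N, if the wrist force passes 120 N, or if a joint passes its speed limit or range.

ROBOT

A 6-joint arm with a two-finger parallel gripper is mounted at the origin on the work surface. World frame = base frame: x ahead of the robot, y to its left, z up, the work surface at z = 0. Lengths are in m, angles in rad, forces in N, time in s.
With the tool pointing down it reaches from about 0.35 to 0.775 m from the base axis. Payload 7.3 kg.
Tool frame: the origin (TCP) lies on the centre line of the jaws, within the pads' length; the fingertips stand robot.nose_length ahead of it and the grasp point (between the pads) is the TCP (robot.nose_length is the distance from the TCP to the fingertips, in m); z points along the fingers, y is the direction in which the jaws open and shut (so a half turn about z gives the same grasp; the last joint's range is limited). The gripper opens to 92 mm and grips with 3 to 60 N. Pads are 19 mm wide; open, the fingers measure 130 mm over their backs; the gripper's body (75 mm by 190 mm) begins 47 mm behind the grasp point.
Start: joints at [-1.368, 0.342, 1.524, -0, 1.275, -0.146], TCP at [0.179, -0.493, 0.246] pointing down, gripper open.
Joint ranges: [-2.53, 2.53], [-0.77, 2.02], [0.04, 2.7], [-1, 4.14], [0.28, 2.66], [-3.11, 3.11]. Speed limits (rad/s): [2.57, 2.57, 3.14, 3.14, 3.14, 3.14].

INTERFACE

Orientations are given as [roll, pitch, yaw] about the fixed x, y, z axes, in that order (R = Rz(yaw) Ry(pitch) Rx(roll)).
In Python, from cell import robot, read_camera gives the robot as it stands.
- The arm moves only by the shell command python3 -m crank 'ROWS' [FORCE]. ROWS is JSON, a list of rows, each a list of 7 numbers: the shift along the tool's x, y, z in cm, then the turn, a rotation vector about the tool's x, y, z in degrees, then the opening, from 0 (shut) to 1 (fully open). In form: [[tx, ty, tz, wx, wy, wz, jaw], ...]. A call has 1 to 5 rows; each row is the pose to reach, as a shift and turn from the pose commanded when the call began, along the tool's axes at that moment; what a row does not reach only later rows make up. A row lasts 1/8 s, in which the tool goes at most 62.5 mm and 10.7 degrees, less where a joint would pass 70% of its speed; a pose out of reach is approached as far as the arm can. A call with a gripper value outside its range is refused whole. The fingers move at their own pace and stop on an object; FORCE is the grip in N (left out, the last holds). Time passes only in rows, so rows that repeat a pose let the fingers close. It gives the time, the measured TCP pose, the force and the opening at its end, in the units of the state.
- robot.observe(): the state, without advancing time (a new reading comes with each control period).
- read_camera(name): name is "side" or "top"; returns a dict with "frame" (480x640x3 uint8, red, green, blue), "intrinsics" (3x3 intrinsics, pixels), "R" (3x3) and "t" (3): a world point X has camera coordinates R X + t. Camera axes: x right, y down, z forward; pixel columns grow to the right and rows downward; lengths in m; the calibration is good to about 2 mm. A picture is of the moment at which its call begins. There is no depth.
- robot.hand_in(): hands the job in, once; it reports no verdict.
The state is a dict: "time": time; "qpos": joint angles; "qvel": joint speeds; "joint_efforts": joint torques, N m; "tool_pos": TCP position; "tool_rot": TCP orientation; "contact_force": force on the tool from outside, world axes, zero at the start; "torque": the same for the moment, N m; "opening": finger opening in m.
Only numpy, scipy, OpenCV 4.12 (cv2) and the standard library are available. Lean on these libraries where they do the work, as an engineer would, in place of code of your own. Each camera call takes 0.05 s, during which the arm holds its last target.

## Working session

There is one attempt and no reset: what is moved stays moved. The work goes in short steps, Python scripts to look and compute and a shell command to move; the robot and the scene stay as the last step left them, time stands still between calls to the robot, and variables do not carry over. Pictures are saved under pics/ and viewed, and the job is handed in when it is done.

```bash
ls; mkdir -p pics
python3 - <<'E'
from cell import robot, read_camera
import cv2
print(robot.observe(), robot.nose_length)
for n in("side","top"):
    c=read_camera(n); cv2.imwrite(f"pics/{n}0.png",c["frame"][:,:,::-1]); print(n,c["intrinsics"],c["R"],c["t"])
E
```

```text
pics
{'time': 0.0, 'qpos': array([-1.36797809e+00,  3.42731158e-01,  1.52503897e+00, -5.39971275e-05,
        1.27538198e+00, -1.46016666e-01]), 'qvel': array([-0.00155684,  0.00044003, -0.00144034, -0.00027733, -0.00079518,
       -0.00076283]), 'joint_efforts': array([-5.68769046e-04, -4.31238949e+01, -2.44221997e+01,  7.17423437e-02,
        5.59775520e-02, -1.06449822e-04]), 'tool_pos': array([ 0.17936616, -0.49299913,  0.2450329 ]), 'tool_rot': array([-3.14004228e+00, -1.75814346e-04,  3.48850525e-01]), 'contact_force': array([-0.20081145,  0.90773199, -0.57360201]), 'torque': array([ 0.02430141, -0.01789769,  0.00611273]), 'opening': 0.09138553197483593} 0.019
side [[601.74433252   0.         329.79202131]
 [  0.         601.74433252 243.61400791]
 [  0.           0.           1.        ]] [[-0.71440555 -0.69971954 -0.00415566]
 [-0.51604864  0.53087198 -0.67221183]
 [ 0.47256587 -0.47808734 -0.74034721]] [0.32291758 0.32943201 1.24279319]
top [[591.95947241   0.         316.94181916]
 [  0.         591.95947241 241.03219515]
 [  0.           0.           1.        ]] [[ 0.01979    -0.99978937  0.00543858]
 [-0.98857591 -0.0203804  -0.14933956]
 [ 0.14941894 -0.00242102 -0.98877101]] [-0.01005413  0.49798678  1.63262576]
```

View pics/side0.png

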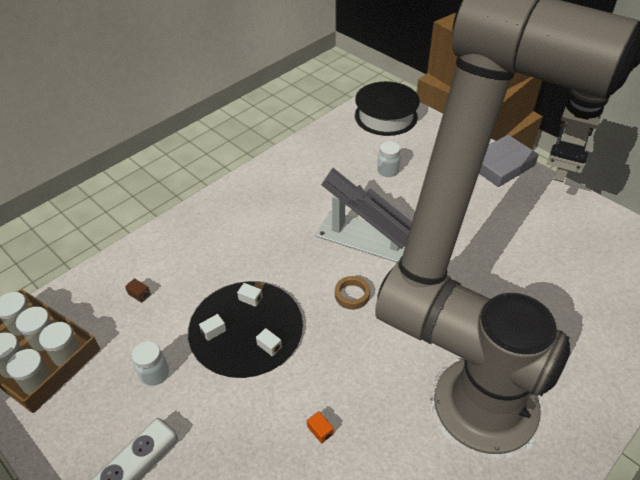

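View pics/top0.png

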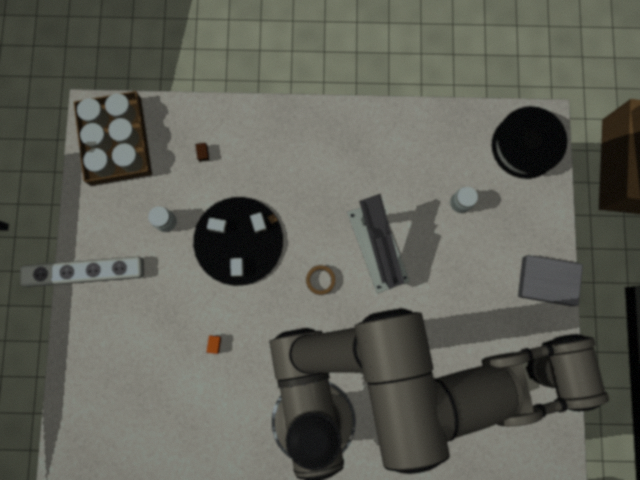

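Candidates: white blocks on plate at top-view (216,225), (258,222), (237,267); look-alikes are orange (214,344) and brown (202,152), and a small brown thing at the plate edge (272,220). I choose the three white ones and check them in a close crop.

```bash
cat > h.py <<'E'
import numpy as np, cv2
from cell import robot, read_camera
def ray(c,uv,z):
    K,R,t=c["intrinsics"],c["R"],c["t"]
    d=R.T@np.linalg.inv(K)@np.array([uv[0],uv[1],1.]); o=-R.T@t
    return o+d*(z-o[2])/d[2]
def proj(c,X):
    p=c["intrinsics"]@(c["R"]@np.asarray(X)+c["t"]); return p[:2]/p[2]
def tri(c1,u1,c2,u2):
    P=[c["intrinsics"]@np.c_[c["R"],c["t"]] for c in(c1,c2)]
    X=cv2.triangulatePoints(P[0],P[1],np.float64(u1).reshape(2,1),np.float64(u2).reshape(2,1)); return (X[:3]/X[3]).ravel()
def crop(c,x,y,w,h,s,name):
    cv2.imwrite("pics/"+name,cv2.resize(c["frame"][y:y+h,x:x+w,::-1],None,fx=s,fy=s,interpolation=cv2.INTER_CUBIC))
E
python3 - <<'E'
from h import *
t=read_camera("top"); s=read_camera("side")
a=cv2.resize(t["frame"][190:290,185:305,::-1],None,fx=5,fy=5,interpolation=2)
cv2.imwrite("pics/tc.png",a)
crop(s,180,270,130,110,6,"sc.png")
crop(t,340,185,75,112,5,"tm.png"); crop(s,310,160,110,105,5,"sm.png")
for c,n,th,zs in((t,"top",140,.044),(s,"side",140,.028)):
    m=(c["frame"].min(2)>th).astype(np.uint8)
    x0,y0,w,h=(195,200,90,85) if n=="top" else (190,280,110,95)
    k=np.zeros_like(m);k[y0:y0+h,x0:x0+w]=1; m*=k
    for q in cv2.findContours(m,0,1)[0]:
        if cv2.contourArea(q)<30: continue
        r=cv2.minAreaRect(q); b=cv2.boxPoints(r)
        w=np.array([ray(c,p,zs)[:2] for p in b]); print(n,np.round(r[0],1),cv2.contourArea(q),np.round(ray(c,r[0],zs),4),np.round(np.linalg.norm(w[1]-w[0]),4),np.round(np.linalg.norm(w[2]-w[1]),4),np.round(w[1]-w[0],4))
E
```

```text
side [203.5 363.5] 228.0 [0.4768 0.3574 0.028 ] 0.0516 0.0581 [ 0.0414 -0.0309]
side [280.5 360. ] 381.5 [0.3661 0.2376 0.028 ] 0.0803 0.0686 [-0.0575 -0.056 ]
side [267.  340.3] 305.0 [0.4237 0.2247 0.028 ] 0.0421 0.0558 [ 0.0113 -0.0406]
side [211.1 323.4] 228.0 [0.5467 0.2824 0.028 ] 0.0492 0.0324 [-0.0075 -0.0487]
side [247.8 293.4] 295.0 [0.5523 0.1703 0.028 ] 0.0495 0.0539 [ 0.0265 -0.0419]
side [244.5 298.5] 901.5 [0.5465 0.1853 0.028 ] 0.259 0.1068 [-0.1856 -0.1806]
```

View pics/tc.png

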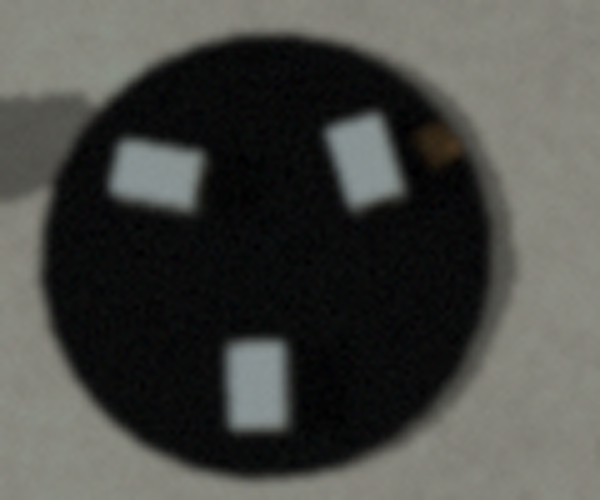

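View pics/sc.png

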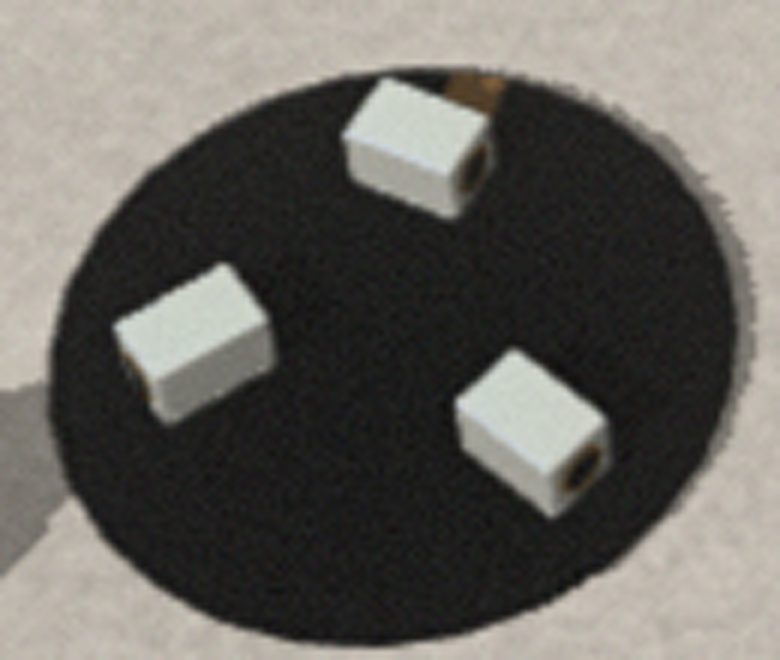

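View pics/tm.png

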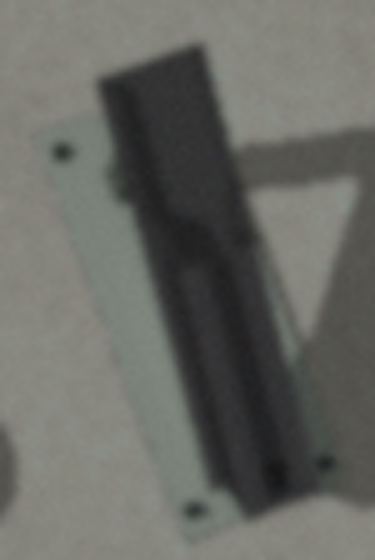

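View pics/sm.png

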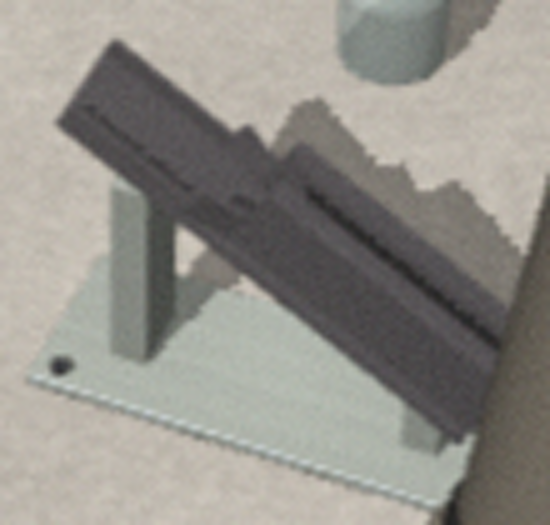

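The crop shows the three white blocks with brass-lined bores at top px (216,225), (258,222), (237,267); the brown patch by the second one, top px (273,219), is a small tab at the plate rim. Magazine trough end corners: top px about (360,201) and (381,194), side px about (321,184) and (334,168).

Run:
```python
from h import *
t=read_camera("top"); s=read_camera("side")
g=t["frame"].min(2).astype(float); print(g[225,216],g[267,237],g[240,237], g[150,350])
S=8
for c,n,roi,th in((t,"top",[(203,212,28,24),(246,208,24,28),(226,254,22,26)],75),):
    for (x,y,w,h) in roi:
        p=cv2.resize(c["frame"][y:y+h,x:x+w].min(2),None,fx=S,fy=S,interpolation=cv2.INTER_LINEAR)
        m=(p>th).astype(np.uint8)
        q=max(cv2.findContours(m,0,1)[0],key=cv2.contourArea)
        q=((q.reshape(-1,2)+.5)/S-.5+[x,y])
        W=np.float32([ray(c,v,.044)[:2] for v in q])
        r=cv2.minAreaRect(W*1000); M=cv2.moments((W*1000).reshape(-1,1,2))
        b=cv2.boxPoints(r)
        e=[b[1]-b[0],b[2]-b[1]]; L=max(e,key=np.linalg.norm)
        print(n,"c",np.round(r[0],1),"mom",round(M["m10"]/M["m00"],1),round(M["m01"]/M["m00"],1),"size",np.round(r[1],1),"axis deg",round(np.degrees(np.arctan2(L[1],L[0])),1))
        C=np.r_[np.array(r[0])/1000,.028]; print("  side px",proj(s,C))
print("tab",tri(t,(273,219),s,(259,285)), ray(t,(273,219),.012))
A=tri(t,(340+98/5,185+80/5),s,(310+57/5,160+122/5));B=tri(t,(340+203/5,185+45/5),s,(310+118/5,160+40/5));print(A,B,np.linalg.norm(A-B),(A+B)/2)
# holes on base plate z=.008
H=[ray(t,(340+u/5,185+v/5),.008) for u,v in((63,152),(195,510),(325,463))]
print(np.round(H,4))
```

```text
136.0 139.0 10.0 121.0
top c [538.7 286.3] mom 538.6 285.9 size [49.3 34.4] axis deg 80.5
  side px [211.96401497 326.52004082]
top c [549.1 168.8] mom 549.0 168.9 size [49.5 33.2] axis deg 19.2
  side px [249.21815386 293.81818326]
top c [420.4 224.8] mom 420.4 224.5 size [50.1 33. ] axis deg 4.0
  side px [268.02505944 341.20080051]
tab [0.56373691 0.12785909 0.01092533] [0.56347409 0.12772691 0.012     ]
[ 0.58747543 -0.10998662  0.16469185] [ 0.6036996  -0.16570828  0.17285463] 0.05860680287349215 [ 0.59558751 -0.13784745  0.16877324]
[[ 0.5796 -0.1017  0.008 ]
 [ 0.3742 -0.1789  0.008 ]
 [ 0.4024 -0.2528  0.008 ]]
```

Run:
```python
from h import *
t=read_camera("top"); 
f=t["frame"][185:297,340:415,::-1]; f=cv2.convertScaleAbs(f,alpha=2.2)
cv2.imwrite("pics/tm2.png",cv2.resize(f,None,fx=5.3,fy=5.3,interpolation=2))
```

```text
(no output)
```

View pics/tm2.png

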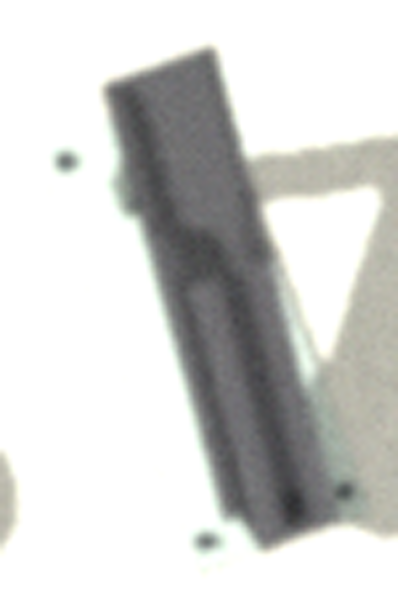

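Run:
```python
from h import *
t=read_camera("top"); s=read_camera("side")
f=lambda u,v:(340+(u+.5)/5.3-.5,185+(v+.5)/5.3-.5)
H=[ray(t,f(u,v),.008)[:2] for u,v in((66,161),(206,541),(345,491))]
yaw=np.arctan2(*(H[0]-H[1])[::-1]); yaw2=np.arctan2(*(H[2]-H[1])[::-1])+np.pi/2
O=(H[0]+H[2])/2; print("yaw",np.degrees([yaw,yaw2]),"O",O)
for y in (np.radians(20.7),):
    ex=np.array([np.cos(y),np.sin(y)]); ey=np.array([-ex[1],ex[0]])
    for n,(u,v),z in(("endL",(107,88),.180),("endR",(214,47),.180),("lowR roof?",(335,518),.06),("lowL",(266,549),.074)):
        P=ray(t,f(u,v),z)[:2]-O; print(n,np.round([P@ex,P@ey],4))
g=s["frame"]; a=cv2.convertScaleAbs(g[160:265,310:420,::-1],alpha=1.5); cv2.imwrite("pics/sm2.png",cv2.resize(a,None,fx=7,fy=5.7,interpolation=2))
```

```text
yaw [20.5905111  20.82112461] O [ 0.49213505 -0.1759945 ]
endL [0.1093 0.0301]
endR [ 0.1111 -0.0267]
lowR roof? [-0.1229 -0.0207]
lowL [-0.1263  0.0209]
```

```bash
cat >> h.py <<'E'
from scipy.spatial.transform import Rotation as Ro
Y=np.radians(20.7); ex=np.array([np.cos(Y),np.sin(Y),0]); ey=np.array([-ex[1],ex[0],0])
TO=np.array([.4921,-.1760,.040])-.097*ex+.001*ey
a=np.radians(32); tx=np.cos(a)*ex+np.sin(a)*np.array([0,0,1]); tz=np.cross(tx,ey)
RT=np.c_[tx,-ey,-tz]           # tool rotation in trough
def down(deg): return Ro.from_euler('xyz',[np.pi,0,np.radians(deg)]).as_matrix()
def tubept(x,y,z): return TO+x*tx+y*ey+z*tz
def go(p,R,label=""):
    o=robot.observe(); R0=Ro.from_euler('xyz',o["tool_rot"]).as_matrix()
    d=R0.T@(np.asarray(p)-o["tool_pos"])*100; w=np.degrees(Ro.from_matrix(R0.T@R).as_rotvec())
    print(label,"cm",np.round(d,2),"deg",np.round(w,2),"len",round(np.linalg.norm(d),1))
def inTube():
    o=robot.observe(); R0=Ro.from_euler('xyz',o["tool_rot"]).as_matrix(); v=o["tool_pos"]-TO
    print("TCP in tube mm",np.round([v@tx*1e3,v@ey*1e3,v@tz*1e3],1),"roterr",np.round(np.degrees(Ro.from_matrix(R0.T@RT).as_rotvec()),2),"F",np.round(o["contact_force"],1),"op",round(o["opening"],4),"t",o["time"])
E
python3 - <<'E'
from h import *
print(tz,TO,tubept(.206,0,.03))
go([.40,-.12,.30],down(4),"wp"); go([.42,.2248,.15],down(4),"A")
E
```

```text
[-0.49570981 -0.18731313  0.8480481 ] [ 0.40100845 -0.20935162  0.04      ] [ 0.54955727 -0.15321969  0.17460481]
wp cm [ 33.49 -27.55  -5.43] deg [ 0.    0.   15.98] len 43.7
A cm [ 47.15 -59.27   9.57] deg [ 0.    0.   15.98] len 76.3
```

```bash
python3 -m crank '[[7,-5,-5,0,0,4,0.8],[14,-10,-5.4,0,0,8,0.8],[20,-16,-5.4,0,0,12,0.8],[26,-21,-5.4,0,0,16,0.8],[31,-25,-5.4,0,0,16,0.8]]'
python3 - <<'E'
from h import *
go([.42,.2248,.15],down(4),"A")
E
```

```text
time: 1.08
tool_pos: [0.3377, -0.2336, 0.2979]
tool_rot: [3.141, -0.001, 0.068]
contact_force: [0.5, -1.2, -0.7]
opening: 0.0734
A cm [ 11.32 -45.18  14.76] deg [ 0.05 -0.05 -0.1 ] len 48.9
```

```bash
python3 -m crank '[[3,-6,0,0,0,0,0.7],[5,-12,2,0,0,0,0.7],[6.5,-18,4,0,0,0,0.7],[8,-24,6,0,0,0,0.7],[9,-29,8,0,0,0,0.7]]'
python3 - <<'E'
from h import *
go([.4204,.2248,.15],down(4),"A")
E
```

```text
time: 1.7
tool_pos: [0.4064, 0.0572, 0.2193]
tool_rot: [3.141, -0.002, 0.07]
contact_force: [1.2, -1.4, -0.4]
opening: 0.0644
A cm [  2.55 -16.62   6.93] deg [ 0.02 -0.11 -0.01] len 18.2
```

```bash
python3 -m crank '[[1,-6,2,0,0,0,0.7],[2,-12,4.5,0,0,0,0.7],[2.6,-16.6,6.9,0,0,0,0.7],[2.6,-16.6,6.9,0,0,0,0.7],[2.6,-16.6,6.9,0,0,0,0.7]]'
python3 - <<'E'
from h import *
go([.4204,.2248,.10],down(4),"A")
s=read_camera("side");t=read_camera("top")
crop(s,200,230,130,150,4,"s1.png");crop(t,180,190,140,120,5,"t1.png")
E
```

```text
time: 2.33
tool_pos: [0.4204, 0.2225, 0.1505]
tool_rot: [3.141, 0.0, 0.07]
contact_force: [0.3, 0.7, -0.4]
opening: 0.064
A cm [ 0.02 -0.24  5.05] deg [0.03 0.01 0.03] len 5.1
```

View pics/s1.png

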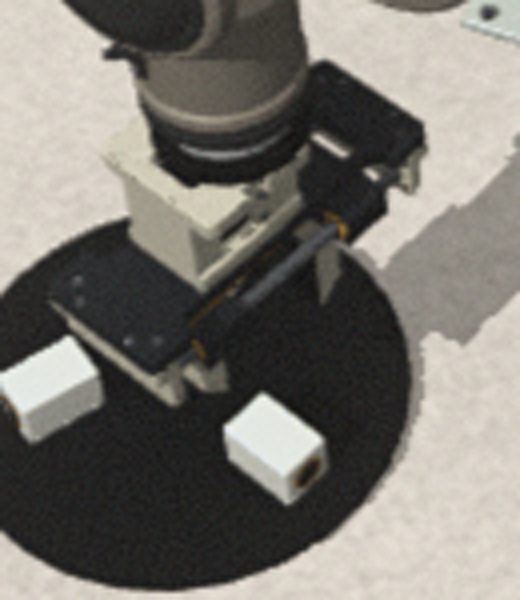

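The side view shows the open jaws above the near bushing at crop (275,445), lined up with its length. I go down.

```bash
python3 -m crank '[[0,-0.2,5,0,0,0,0.7],[0,-0.2,8.5,0,0,0,0.7],[0,-0.2,10.6,0,0,0,0.7],[0,-0.2,10.6,0,0,0,0.7],[0,-0.2,10.6,0,0,0,0.7]]' 20
python3 -m crank '[[0,0,0,0,0,0,0.2],[0,0,0,0,0,0,0.2],[0,0,0,0,0,0,0.2],[0,0,0,0,0,0,0.2]]' 20
```

```text
time: 3.05
tool_pos: [0.4213, 0.2243, 0.0456]
tool_rot: [-3.141, -0.002, 0.068]
contact_force: [0.2, -0.4, 0.0]
opening: 0.0639
time: 3.55
tool_pos: [0.4203, 0.2247, 0.0446]
tool_rot: [3.142, -0.0, 0.07]
contact_force: [-1.1, -0.6, 2.0]
opening: 0.0316
```

```bash
python3 -m crank '[[0,0,-5,0,0,0,0.2],[0,0,-10,0,0,0,0.2],[0,0,-16,0,0,0,0.2],[1,5,-20,0,0,0,0.2],[2,10,-22,0,0,0,0.2]]'
python3 - <<'E'
from h import *
print(robot.observe()["opening"]); go(tubept(.206,0,.10),RT,"hover")
E
```

```text
time: 4.18
tool_pos: [0.4477, 0.1258, 0.2667]
tool_rot: [-3.142, -0.004, 0.072]
contact_force: [0.9, 0.1, -0.5]
opening: 0.032
0.03200372107050151
hover cm [ 4.59 29.62  3.29] deg [  4.65  31.57 -16.13] len 30.2
```

```bash
python3 -m crank '[[1,6,-1,1.2,7.9,-4,0.2],[2,12,-1,2.3,15.8,-8,0.2],[3,18,0,3.5,23.7,-12,0.2],[4,24,1.5,4.65,31.6,-16.1,0.2],[4.6,29.6,3.3,4.65,31.6,-16.1,0.2]]'
python3 -m crank '[[0,0,0,0,0,0,0.2]]'
python3 - <<'E'
from h import *
inTube(); go(tubept(.206,0,.10),RT,"hover")
E
```

```text
time: 4.8
tool_pos: [0.5019, -0.101, 0.2473]
tool_rot: [-3.131, -0.539, 0.35]
contact_force: [1.4, -0.1, -0.2]
opening: 0.0317
time: 4.92
tool_pos: [0.5012, -0.1031, 0.2456]
tool_rot: [-3.126, -0.534, 0.341]
contact_force: [0.3, 0.9, -0.9]
opening: 0.0321
TCP in tube mm [220.3  63.9 104.8] roterr [-0.26  1.4  -1.01] F [ 0.3  0.9 -0.9] op 0.0321 t 4.925
hover cm [-1.3   6.42  0.49] deg [-0.26  1.4  -1.01] len 6.6
```

```bash
python3 -m crank '[[-1.3,6.4,0.5,-0.3,1.4,-1,0.2],[-1.3,6.4,0.5,-0.3,1.4,-1,0.2],[-1.3,6.4,0.5,-0.3,1.4,-1,0.2]]'
python3 - <<'E'
from h import *
inTube(); go(tubept(.210,0,.05),RT,"low")
E
```

```text
time: 5.3
tool_pos: [0.5159, -0.1618, 0.2352]
tool_rot: [3.141, -0.559, 0.367]
contact_force: [-0.8, -0.3, -1.6]
opening: 0.0319
TCP in tube mm [208.9   3.9  99.7] roterr [-0.15 -0.02  0.26] F [-0.8 -0.3 -1.6] op 0.0319 t 5.3
low cm [0.11 0.4  4.97] deg [-0.15 -0.02  0.26] len 5.0
```

```bash
python3 -m crank '[[0.1,0.4,3,-0.1,0,0.2,0.2],[0.1,0.4,5,-0.1,0,0.2,0.2],[0.1,0.4,5.3,-0.1,0,0.2,0.2],[0.1,0.4,5.3,-0.1,0,0.2,0.2]]'
python3 - <<'E'
from h import *
inTube()
s=read_camera("side");t=read_camera("top")
crop(s,280,120,150,150,4,"s2.png");crop(t,330,170,110,100,5,"t2.png")
E
```

```text
time: 5.8
tool_pos: [0.5446, -0.1552, 0.1917]
tool_rot: [3.139, -0.56, 0.365]
contact_force: [-0.1, 0.2, 0.2]
opening: 0.0321
TCP in tube mm [ 2.106e+02 -1.000e-01  4.730e+01] roterr [ 0.   -0.09  0.19] F [-0.1  0.2  0.2] op 0.0321 t 5.8
```

View pics/s2.png

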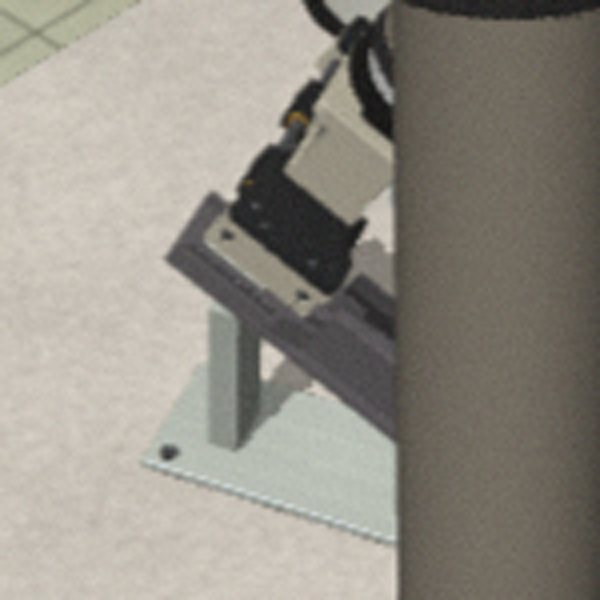

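View pics/t2.png

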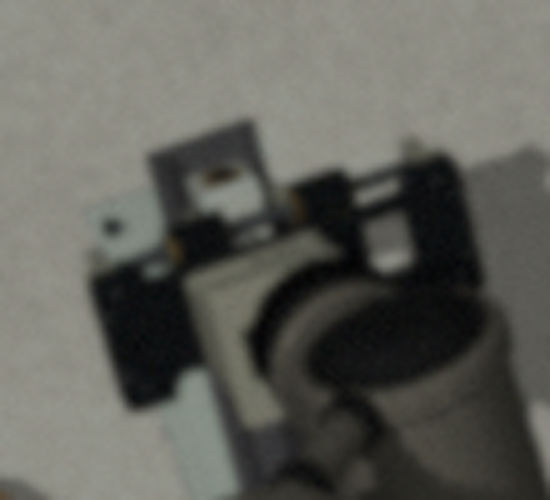

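Run:
```python
from h import *
t=read_camera("top")
f=cv2.convertScaleAbs(t["frame"][190:220,352:396,::-1],alpha=1.8)
cv2.imwrite("pics/t3.png",cv2.resize(f,None,fx=16,fy=16,interpolation=2))
o=robot.observe()
for y in(-.016,.016,-.028,.028,-.024,.024): 
  print(y,[np.round((proj(t,tubept(x,y,z))-[352,190]+.5)*16) for x,z in((.234,.047),(.25,.009),(.23,.009),(.25,0))])
```

```text
-0.016 [array([479., 252.]), array([390.,  92.]), array([420., 202.]), array([375.,  75.])]
0.016 [array([292., 318.]), array([206., 156.]), array([237., 266.]), array([192., 139.])]
-0.028 [array([549., 228.]), array([459.,  68.]), array([488., 178.]), array([444.,  52.])]
0.028 [array([222., 342.]), array([137., 180.]), array([168., 290.]), array([124., 163.])]
-0.024 [array([526., 236.]), array([436.,  76.]), array([465., 186.]), array([421.,  60.])]
0.024 [array([245., 334.]), array([160., 172.]), array([191., 282.]), array([147., 155.])]
```

View pics/t3.png

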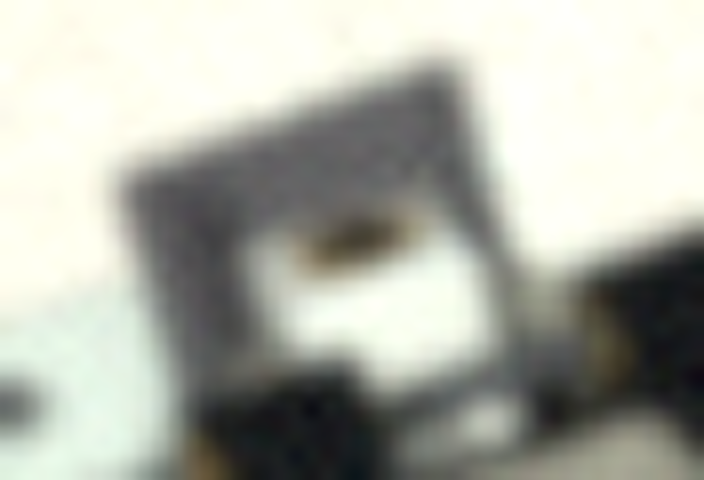

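Top crop: trough end corners at (462,62)/(125,185) match my prediction (459,68)/(137,180), and the bushing's upper edge is where predicted; it's centred. Lowering onto the floor.

```bash
python3 -m crank '[[0,0,0.7,0,0,0.2,0.2],[0,0,1.2,0,0,0.2,0.2],[0,0,1.4,0,0,0.2,0.2],[0,0,1.4,0,0,0.2,0.2]]'
python3 -c "from h import *; inTube()"
```

```text
time: 6.45
tool_pos: [0.5511, -0.1539, 0.1802]
tool_rot: [3.141, -0.56, 0.36]
contact_force: [-14.0, -2.6, 12.8]
opening: 0.032
TCP in tube mm [210.   -1.2  34.1] roterr [ 0.07 -0.1  -0.05] F [-14.   -2.6  12.8] op 0.032 t 6.45
```

```bash
python3 -m crank '[[0,0,-0.15,0,0,0,0.2],[0,0,-0.15,0,0,0,0.2]]'
python3 -c "from h import *; inTube()"
python3 -m crank '[[0,0,0,0,0,0,0.9],[0,0,0,0,0,0,0.9],[0,0,0,0,0,0,0.9],[0,0,-4,0,0,0,0.9],[0,0,-8,0,0,0,0.9]]'
python3 - <<'E'
from h import *
inTube();t=read_camera("top");s=read_camera("side")
crop(s,280,120,150,150,4,"s4.png");crop(t,330,170,110,130,4,"t4.png")
E
```

```text
time: 6.7
tool_pos: [0.5508, -0.154, 0.1803]
tool_rot: [-3.141, -0.56, 0.359]
contact_force: [0.3, 0.7, -0.6]
opening: 0.0317
TCP in tube mm [209.8  -1.2  34.3] roterr [ 0.04 -0.07 -0.11] F [ 0.3  0.7 -0.6] op 0.0317 t 6.7
time: 7.32
tool_pos: [0.5104, -0.1688, 0.2486]
tool_rot: [-3.14, -0.559, 0.359]
contact_force: [0.9, 0.2, 1.0]
opening: 0.0772
TCP in tube mm [209.5  -0.7 115.1] roterr [-0.02 -0.04 -0.11] F [0.9 0.2 1. ] op 0.0772 t 7.325
```

View pics/s4.png

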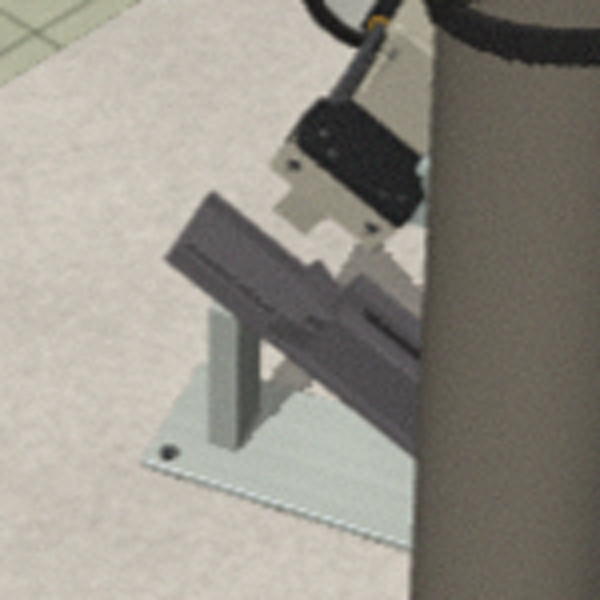

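View pics/t4.png

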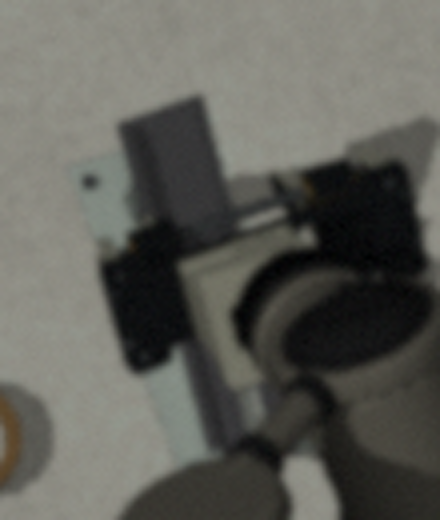

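The trough is empty now (side crop (250,255)) and white shows in the slot near the low end (top crop (250,400)). Next, bushing B.

Run:
```python
from h import *
go([.549,.169,.16],down(19.2),"B")
```

```text
B cm [  8.24 -30.52  15.85] deg [ -0.06 -32.26   1.37] len 35.4
```

```bash
python3 -m crank '[[0,-6,0,0,-6,0.3,0.75],[1,-12,1,0,-14,0.6,0.75],[3,-18,5,0,-22,1,0.75],[5,-24,10,0,-29,1.3,0.75],[8.2,-30.5,14,0,-32.2,1.3,0.75]]'
python3 -m crank '[[0.5,-6,0,0,0,0,0.75]]'
python3 - <<'E'
from h import *
print(robot.observe()["tool_pos"]);go([.549,.169,.12],down(19.2),"B")
E
```

```text
time: 8.05
tool_pos: [0.5222, 0.1079, 0.1893]
tool_rot: [-3.136, 0.005, 0.339]
contact_force: [1.4, -0.9, 0.1]
opening: 0.0689
time: 8.18
tool_pos: [0.5069, 0.1663, 0.1879]
tool_rot: [-3.134, 0.006, 0.339]
contact_force: [-0.1, 0.6, -0.4]
opening: 0.0688
[0.50686529 0.16626053 0.18788362]
B cm [4.11 1.19 6.76] deg [-0.42  0.35  0.23] len 8.0
```

```bash
python3 -m crank '[[3,1,4,-0.4,0.3,0.2,0.75],[4.1,1.2,6.7,-0.4,0.3,0.2,0.75],[4.1,1.2,6.7,-0.4,0.3,0.2,0.75],[4.1,1.2,6.7,-0.4,0.3,0.2,0.75]]'
python3 - <<'E'
from h import *
go([.549,.169,.0445],down(19.2),"B")
s=read_camera("side"); crop(s,200,230,130,150,4,"s5.png")
E
```

```text
time: 8.68
tool_pos: [0.5486, 0.1661, 0.1244]
tool_rot: [3.141, -0.003, 0.335]
contact_force: [0.8, -0.5, 0.3]
opening: 0.0691
B cm [ 0.11 -0.26  7.99] deg [ 0.02 -0.18 -0.03] len 8.0
```

View pics/s5.png

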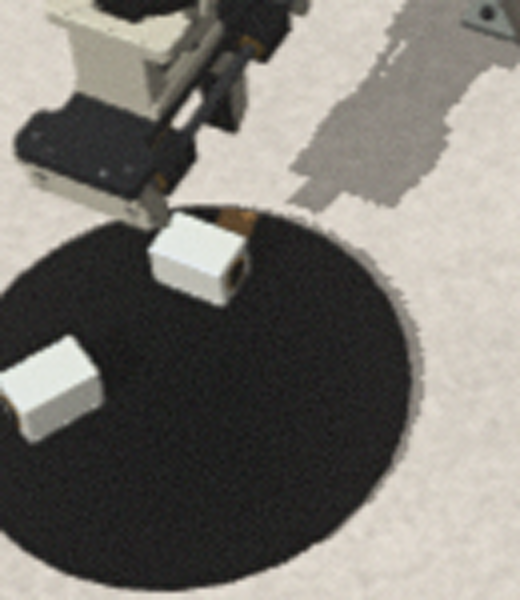

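The second bushing is undisturbed at crop (200,260), with the jaws above it. Down and grip.

```bash
python3 -m crank '[[0.1,-0.2,4,0,0,0,0.7],[0.1,-0.2,7,0,0,0,0.7],[0.1,-0.2,8,0,0,0,0.7],[0.1,-0.2,8,0,0,0,0.7],[0.1,-0.2,8,0,0,0,0.7]]' 20
python3 -m crank '[[0,0,0,0,0,0,0.2],[0,0,0,0,0,0,0.2],[0,0,0,0,0,0,0.2],[0,0,0,0,0,0,0.2]]' 20
python3 -m crank '[[0,0,-5,0,0,0,0.2],[0,0,-10,0,0,0,0.2],[0,0,-16,0,0,0,0.2],[-1,5,-20,0,0,0,0.2],[-2,10,-22,0,0,0,0.2]]'
python3 -c "
from h import *
go(tubept(.21,0,.10),RT,'hover')"
```

```text
time: 9.35
tool_pos: [0.5502, 0.1684, 0.0456]
tool_rot: [3.14, -0.006, 0.334]
contact_force: [0.3, 0.1, -0.4]
opening: 0.0644
time: 9.85
tool_pos: [0.5492, 0.1682, 0.0441]
tool_rot: [3.141, -0.003, 0.335]
contact_force: [-0.5, -0.1, 1.3]
opening: 0.0322
time: 10.48
tool_pos: [0.563, 0.0666, 0.2666]
tool_rot: [3.14, -0.007, 0.337]
contact_force: [1.9, -0.7, -0.9]
opening: 0.0319
hover cm [-11.92  20.39   3.01] deg [ 0.51 31.63 -1.35] len 23.8
```

```bash
python3 -m crank '[[-3,4,-1,0,7.9,0,0.2],[-6,8,-1,0.2,15.8,-0.5,0.2],[-9,12,0,0.3,23.7,-1,0.2],[-11.9,16,1.5,0.5,31.6,-1.3,0.2],[-11.9,20.4,3,0.5,31.6,-1.3,0.2]]'
python3 -m crank '[[0,0,0,0,0,0,0.2]]'
python3 -c "
from h import *
inTube();go(tubept(.21,0.001,.05),RT,'low')"
```

```text
time: 11.1
tool_pos: [0.5157, -0.1653, 0.2341]
tool_rot: [-3.141, -0.557, 0.357]
contact_force: [1.8, -0.5, -0.5]
opening: 0.032
time: 11.22
tool_pos: [0.5163, -0.1685, 0.232]
tool_rot: [-3.138, -0.553, 0.35]
contact_force: [-0.5, 0.8, -0.5]
opening: 0.0315
TCP in tube mm [205.5  -2.5  98.1] roterr [ 0.13  0.3  -0.55] F [-0.5  0.8 -0.5] op 0.0315 t 11.225
low cm [ 0.48 -0.37  4.8 ] deg [ 0.13  0.3  -0.55] len 4.8
```

```bash
python3 -m crank '[[0.5,-0.3,3,0.1,0.3,-0.5,0.2],[0.5,-0.3,5,0.1,0.3,-0.5,0.2],[0.5,-0.3,5.3,0.1,0.3,-0.5,0.2],[0.5,-0.3,5.3,0.1,0.3,-0.5,0.2]]'
python3 -c "
from h import *
inTube()
t=read_camera('top');f=cv2.convertScaleAbs(t['frame'][190:220,352:396,::-1],alpha=1.8)
cv2.imwrite('pics/t6.png',cv2.resize(f,None,fx=16,fy=16,interpolation=2))"
```

```text
time: 11.72
tool_pos: [0.5462, -0.1499, 0.1918]
tool_rot: [3.14, -0.56, 0.369]
contact_force: [0.5, 0.4, -0.3]
opening: 0.0316
TCP in tube mm [213.5   4.3  45.6] roterr [-0.11 -0.08  0.37] F [ 0.5  0.4 -0.3] op 0.0316 t 11.725
```

View pics/t6.png

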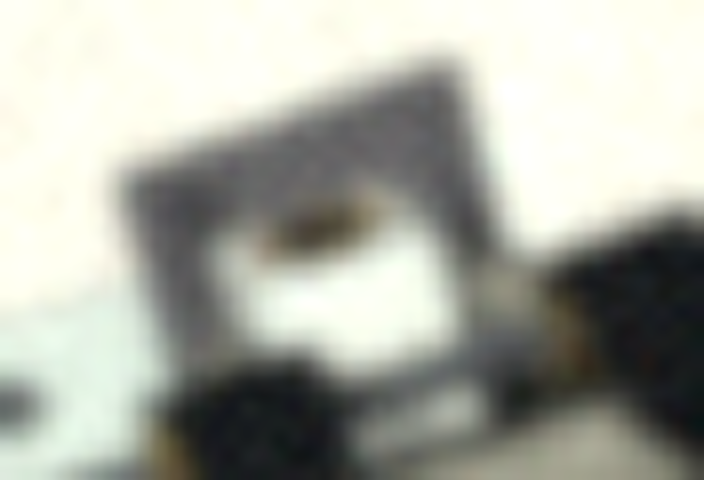

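It sits about 4 mm too far left (agrees with the pose reading), so I shift it before lowering.

```bash
python3 -m crank '[[-0.2,0.5,0,-0.1,0,0.3,0.2],[-0.2,0.5,0,-0.1,0,0.3,0.2],[-0.2,0.5,0.6,-0.1,0,0.3,0.2],[-0.2,0.5,1.0,-0.1,0,0.3,0.2],[-0.2,0.5,1.0,-0.1,0,0.3,0.2]]'
python3 -c "from h import *; inTube()"
```

```text
time: 12.4
tool_pos: [0.5513, -0.1535, 0.1813]
tool_rot: [-3.141, -0.559, 0.361]
contact_force: [-1.1, 0.3, 0.1]
opening: 0.0319
TCP in tube mm [210.8  -0.9  34.8] roterr [-0.04 -0.05  0.  ] F [-1.1  0.3  0.1] op 0.0319 t 12.4
```

```bash
python3 -m crank '[[0,0,0,0,0,0,0.9],[0,0,0,0,0,0,0.9],[0,0,0,0,0,0,0.9],[0,0,-4,0,0,0,0.9],[0,0,-8,0,0,0,0.9]]'
python3 - <<'E'
from h import *
inTube();t=read_camera("top");s=read_camera("side")
crop(s,280,120,150,150,4,"s7.png");crop(t,330,170,110,130,4,"t7.png")
go([.539,.286,.17],down(80.5),"C")
E
```

```text
time: 13.02
tool_pos: [0.511, -0.1688, 0.2501]
tool_rot: [-3.141, -0.559, 0.361]
contact_force: [0.7, -1.0, 0.5]
opening: 0.0774
TCP in tube mm [210.7  -0.9 116. ] roterr [-0.04 -0.04  0.  ] F [ 0.7 -1.   0.5] op 0.0774 t 13.025
C cm [ 11.44 -41.81  16.75] deg [ 17.15 -29.05 -58.13] len 46.5
```

View pics/t7.png

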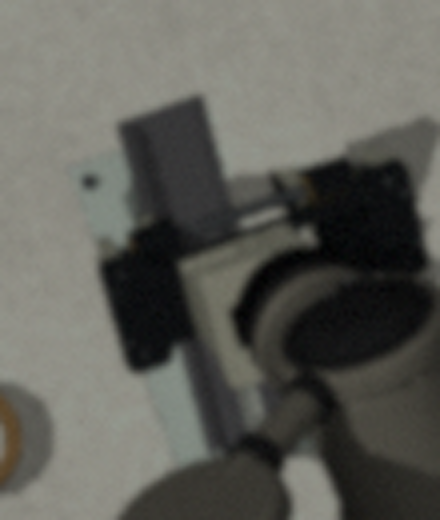

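The trough is empty again. On to the last bushing.

```bash
python3 -m crank '[[0,-6,0,0,-6,0,0.75],[1,-12,1,0,-14,0,0.75],[3,-18,5,0,-22,0,0.75],[5,-24,9,0,-29,0,0.75],[7,-30,11,0,-32,0,0.75]]'
python3 -m crank '[[0,-1,0,0,0,-10,0.75],[0,-4,0,0,0,-20,0.75]]'
python3 - <<'E'
from h import *
o=robot.observe();print(o["tool_pos"],o["tool_rot"])
go([.539,.286,.16],down(80.5),"C")
E
```

```text
time: 13.75
tool_pos: [0.5116, 0.1147, 0.1993]
tool_rot: [3.141, 0.001, 0.363]
contact_force: [-0.3, -1.1, -0.1]
opening: 0.069
time: 14.0
tool_pos: [0.4966, 0.1507, 0.1993]
tool_rot: [-3.141, 0.0, 0.717]
contact_force: [-0.4, -0.1, 0.0]
opening: 0.069
[0.4966258  0.15068192 0.19931473] [-3.14129407e+00  1.83813387e-04  7.17270675e-01]
C cm [12.09 -7.41  3.93] deg [-2.00e-02  0.00e+00 -3.94e+01] len 14.7
```

```bash
python3 -m crank '[[3,-2,1,0,0,-10,0.75],[6,-4,2,0,0,-20,0.75],[9,-6,3,0,0,-30,0.75],[12.1,-7.4,3.9,0,0,-39.4,0.75],[12.1,-7.4,3.9,0,0,-39.4,0.75]]'
python3 -m crank '[[0,0,0,0,0,0,0.75],[0,0,0,0,0,0,0.75]]'
python3 - <<'E'
from h import *
go([.539,.286,.0445],down(80.5),"C")
s=read_camera("side"); crop(s,130,230,180,150,4,"s8.png")
E
```

```text
time: 14.62
tool_pos: [0.5398, 0.2863, 0.1597]
tool_rot: [-3.141, 0.0, 1.401]
contact_force: [0.1, -1.2, 0.2]
opening: 0.0686
time: 14.88
tool_pos: [0.5402, 0.2836, 0.1621]
tool_rot: [3.14, -0.0, 1.396]
contact_force: [-0.7, 0.2, 0.0]
opening: 0.0689
C cm [ 0.21 -0.17 11.76] deg [ 0.08 -0.02 -0.51] len 11.8
```

View pics/s8.png

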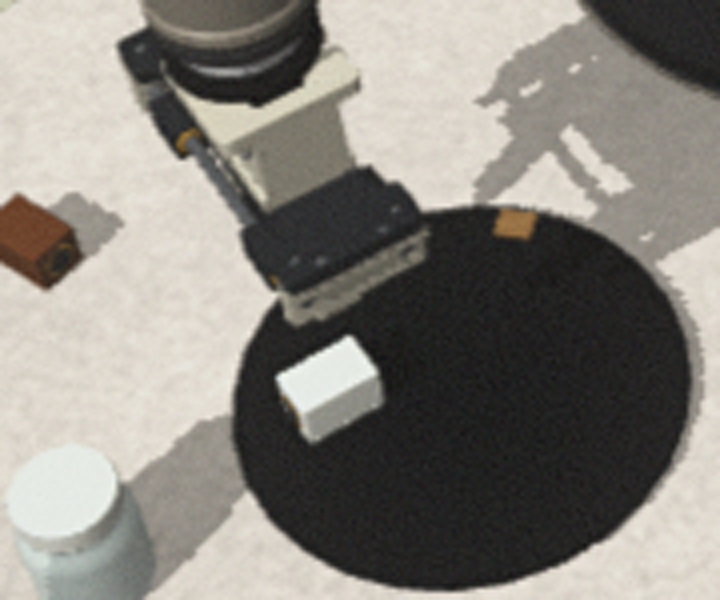

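The last bushing is at crop (330,388); the jaws are aligned above it and well clear of the jar at (65,520).

```bash
python3 -m crank '[[0.2,-0.1,5,0,0,-0.5,0.7],[0.2,-0.1,9,0,0,-0.5,0.7],[0.2,-0.1,11.8,0,0,-0.5,0.7],[0.2,-0.1,11.8,0,0,-0.5,0.7],[0.2,-0.1,11.8,0,0,-0.5,0.7]]' 20
python3 -m crank '[[0,0,0,0,0,0,0.2],[0,0,0,0,0,0,0.2],[0,0,0,0,0,0,0.2],[0,0,0,0,0,0,0.2]]' 20
python3 -m crank '[[0,0,-5,0,0,0,0.2],[0,0,-10,0,0,0,0.2],[0,0,-15,0,0,0,0.2],[-4,0,-19,0,0,10,0.2],[-8,0,-21,0,0,20,0.2]]'
python3 -c "
from h import *
go(tubept(.21,0,.10),RT,'hover'); go([.55,0,.27],down(20.7),'mid')"
```

```text
time: 15.55
tool_pos: [0.5407, 0.2865, 0.0454]
tool_rot: [3.138, -0.002, 1.406]
contact_force: [0.4, 0.7, -0.4]
opening: 0.0644
time: 16.05
tool_pos: [0.5399, 0.2866, 0.0441]
tool_rot: [3.14, -0.001, 1.407]
contact_force: [0.3, 0.0, 1.2]
opening: 0.0319
time: 16.68
tool_pos: [0.5267, 0.2071, 0.2562]
tool_rot: [3.138, -0.003, 1.053]
contact_force: [0.1, -0.5, -0.9]
opening: 0.0321
hover cm [-32.79  17.66   1.98] deg [-10.92  30.45  38.62] len 37.3
mid cm [-16.84  12.28  -1.38] deg [ 0.15 -0.25 39.64] len 20.9
```

```bash
python3 -m crank '[[-4,3,-0.5,0,0,10,0.2],[-8,6,-1,0,0,20,0.2],[-12,9,-1.4,0,0,30,0.2],[-16.8,12.3,-1.4,0,0,39.6,0.2],[-16.8,12.3,-1.4,0,0,39.6,0.2]]'
python3 -c "
from h import *
go(tubept(.21,0,.10),RT,'hover')"
```

```text
time: 17.3
tool_pos: [0.5512, -0.0029, 0.2676]
tool_rot: [3.141, -0.001, 0.36]
contact_force: [-0.9, 0.6, -0.3]
opening: 0.0317
hover cm [-8.83 14.01  3.16] deg [ 0.08 31.96 -0.04] len 16.9
```

```bash
python3 -m crank '[[-3,3,-1,0,8,0,0.2],[-6,6,-1,0,16,0,0.2],[-8,9,0,0,24,0,0.2],[-8.8,14,2,0,32,0,0.2],[-8.8,14,3.1,0,32,0,0.2]]'
python3 -m crank '[[0,0,0,0,0,0,0.2],[0,0,0,0,0,0,0.2],[0,0,0,0,0,0,0.2]]'
python3 -c "
from h import *
inTube();go(tubept(.21,-.001,.046),RT,'low')"
```

```text
time: 17.92
tool_pos: [0.5185, -0.1636, 0.2358]
tool_rot: [3.141, -0.561, 0.364]
contact_force: [-0.1, 0.3, -0.8]
opening: 0.0318
time: 18.3
tool_pos: [0.5198, -0.1603, 0.2376]
tool_rot: [3.14, -0.56, 0.37]
contact_force: [0.2, -0.9, -0.8]
opening: 0.0318
TCP in tube mm [213.6   3.9  99.5] roterr [-0.15 -0.11  0.42] F [ 0.2 -0.9 -0.8] op 0.0318 t 18.3
low cm [-0.38  0.5   5.35] deg [-0.15 -0.11  0.42] len 5.4
```

```bash
python3 -m crank '[[-0.4,0.5,3,-0.1,-0.1,0.4,0.2],[-0.4,0.5,5,-0.1,-0.1,0.4,0.2],[-0.4,0.5,5.4,-0.1,-0.1,0.4,0.2],[-0.4,0.5,5.4,-0.1,-0.1,0.4,0.2],[-0.4,0.5,5.4,-0.1,-0.1,0.4,0.2]]'
python3 -c "
from h import *
inTube()
t=read_camera('top');f=cv2.convertScaleAbs(t['frame'][190:220,352:396,::-1],alpha=1.8)
cv2.imwrite('pics/t9.png',cv2.resize(f,None,fx=16,fy=16,interpolation=2))
go(tubept(.21,-.001,.0347),RT,'low')"
```

```text
time: 18.92
tool_pos: [0.5448, -0.1571, 0.1898]
tool_rot: [-3.141, -0.559, 0.36]
contact_force: [-0.0, -0.3, -0.0]
opening: 0.0318
TCP in tube mm [209.1  -2.   46. ] roterr [ 0.01 -0.02 -0.08] F [-0.  -0.3 -0. ] op 0.0318 t 18.925
low cm [ 0.1  -0.11  1.13] deg [ 0.02 -0.02 -0.09] len 1.1
```

View pics/t9.png

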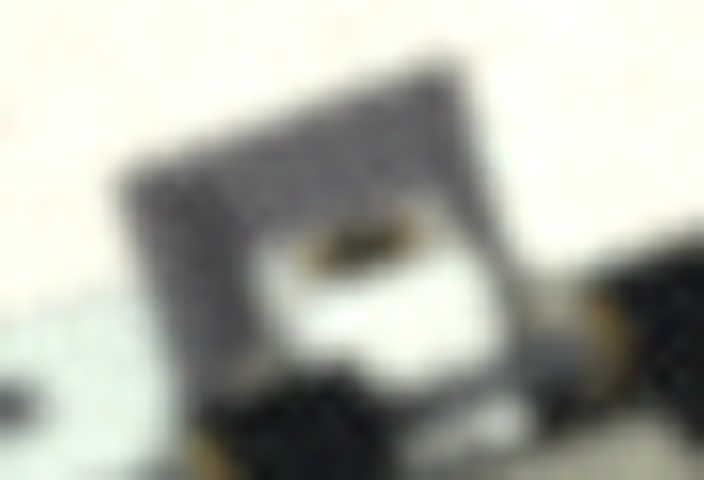

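The bushing hangs between the walls, its bore at crop (355,240), as with the first one. Lower and release.

```bash
python3 -m crank '[[0.1,-0.1,0.6,0,0,-0.1,0.2],[0.1,-0.1,1.1,0,0,-0.1,0.2],[0.1,-0.1,1.1,0,0,-0.1,0.2]]'
python3 -c "from h import *; inTube()"
python3 -m crank '[[0,0,0,0,0,0,0.9],[0,0,0,0,0,0,0.9],[0,0,0,0,0,0,0.9],[0,0,-5,0,0,0,0.9],[0,0,-10,0,0,0,0.9]]'
python3 -m crank '[[0,-6,-3,0,0,0,0.9],[0,-12,-6,0,0,0,0.9],[0,-18,-6,0,0,0,0.9],[0,-24,-6,0,0,0,0.9],[0,-30,-6,0,0,0,0.9]]'
python3 -m crank '[[0,-6,0,0,0,0,0.9],[0,-12,0,0,0,0,0.9],[0,-12,0,0,0,0,0.9],[0,-12,0,0,0,0,0.9]]'
python3 - <<'E'
from h import *
t=read_camera("top");s=read_camera("side")
cv2.imwrite("pics/s10.png",s["frame"][:,:,::-1]);cv2.imwrite("pics/t10.png",t["frame"][:,:,::-1])
f=cv2.convertScaleAbs(t['frame'][185:297,340:415,::-1],alpha=2.2)
cv2.imwrite('pics/t11.png',cv2.resize(f,None,fx=5.3,fy=5.3,interpolation=2))
E
```

```text
time: 19.35
tool_pos: [0.5506, -0.1536, 0.1798]
tool_rot: [-3.14, -0.558, 0.361]
contact_force: [0.5, 0.5, -0.3]
opening: 0.032
TCP in tube mm [209.5  -0.7  34. ] roterr [-0.05  0.03 -0.03] F [ 0.5  0.5 -0.3] op 0.032 t 19.35
time: 19.98
tool_pos: [0.5002, -0.1724, 0.2654]
tool_rot: [-3.139, -0.557, 0.36]
contact_force: [1.1, -0.1, 0.6]
opening: 0.0775
time: 20.6
tool_pos: [0.365, 0.096, 0.3166]
tool_rot: [-3.141, -0.56, 0.358]
contact_force: [0.9, 0.5, -0.4]
opening: 0.0825
time: 21.1
tool_pos: [0.3223, 0.2091, 0.3162]
tool_rot: [-3.141, -0.558, 0.366]
contact_force: [-0.2, -0.1, 0.1]
opening: 0.0826
```

View pics/s10.png

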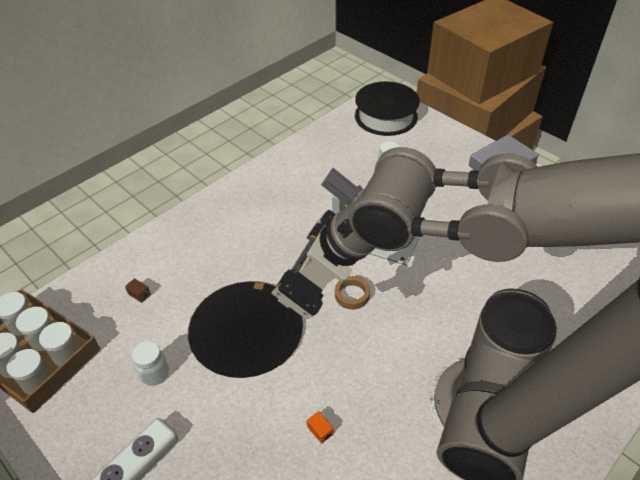

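View pics/t11.png

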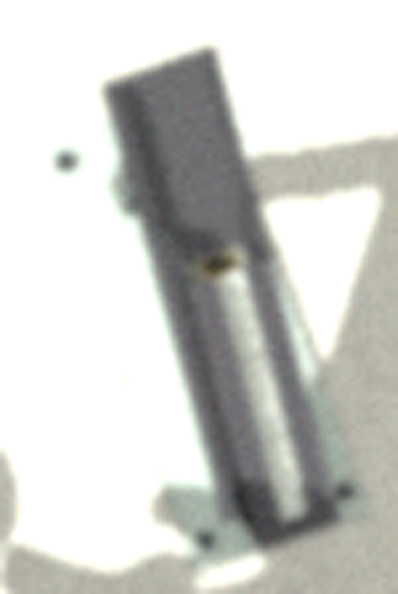

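Run:
```python
from h import *
t=read_camera("top");s=read_camera("side")
for x in(.144,.152,.16): print(x,np.round((proj(t,tubept(x,0,.016))-[340,185]+.5)*5.3))
o=robot.observe();print(o["time"],o["contact_force"])
im=t["frame"];print("tape/jars px then->now diff:")
s0=cv2.imread("pics/top0.png")[:,:,::-1]
for n,(x,y) in dict(jl=(160,217),jr=(466,198),tape=(321,279)).items():
    d=np.abs(im[y-18:y+18,x-18:x+18].astype(int)-s0[y-18:y+18,x-18:x+18]).mean();print(n,d)
```

```text
0.144 [218. 261.]
0.152 [214. 247.]
0.16 [210. 233.]
21.3 [ 0.14148852 -0.00518754  0.06452429]
tape/jars px then->now diff:
jl 1.4344135802469136
jr 1.4351851851851851
tape 1.430812757201646
```

View pics/t10.png

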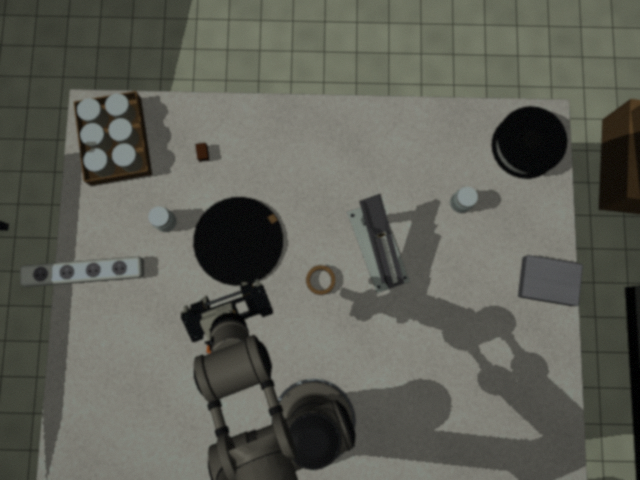

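The last bushing's upper bore is at crop (217,262), against (218,261) predicted for a full three-piece stack (x = 144 mm). The plate is empty and the jars and tape haven't moved, so I'm handing in.

```bash
python3 -c "
from cell import robot
print(robot.hand_in())"
```

```text
the job is handed in; nothing more can be done
None
```

I loaded all three white bushings from the plate into the tube magazine, one at a time. I laid each one lengthwise in the trough and let it slide down, then handed the job in just after 21.3 s.

**Last checks**
- **Stack:** The plate and trough are empty. White shows without a break along the roof slot. The top bushing's upper bore is at crop pixel (217,262), against (218,261) predicted for three bushings end to end from the closed end.
- **Bystanders:** The image patches around both jars and the tape roll match the first picture apart from noise. The arm was clear of everything, with contact force near 0 N.

**What disagreed along the way**
- My first two-view estimate of the trough's upper end put it about 11 mm too low. I used the given geometry with the top view instead, and touching the trough floor with the first bushing agreed to about 1.5 mm, at roughly 19 N.
- The second bushing hung about 4 mm off centre above the trough, so I shifted it before release.

No checks failed, but I did not measure the bushings' angle or offset inside the tube directly.

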